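# Stand the menu card in its foot and hold a spring clip open round its edge

## Task

Take the menu card on its wooden stake out of the wooden storage block and stand it, stake down, fully home in the square socket of the dark steel foot, and let go of it. Then squeeze the spring clip open, take it off the upright metal strip, and hold it wide open astride the top edge of the white card, beside the stake and with the whole clip within the card's width, the edge well inside the jaws but nothing of the clip touching the card, so that I can slip a second sheet in. Finish while still holding the clip squeezed open there; keep the other things on the table where they are.

Things in the scene. Friction and masses are not known exactly. Their poses are not given: they have to be found in the camera images.
- store: wooden storage block, 90 x 150 x 55 mm (x, y, z), fixed; origin at the centre of its underside. A roomy 22 mm square hole in the middle of its top, floor 8 mm above the table, holds the sign at the start. Storage block, steel foot and clip strip stand in three places that are swapped about
- foot: dark steel block, 80 x 80 x 55 mm, fixed; origin at the centre of its underside. In the middle of its top a 17 mm square socket, sides along the block's x and y, floor 8 mm above the table. The stake may go in at any of the four quarter turns
- foot_hole0 (a point): centre of the socket's mouth, at the top of the steel foot, 55 mm above the table
- sign: menu card on a stake, about 60 g, loose: 14 mm square wooden stake 190 mm long (lowest 8 mm narrowed to 10 mm) through the middle of a stiff white card. Origin at the centre of the stake's foot, z up the stake. At the start it stands upright in the storage block, axes along the block's. Handle: the bare stake above the card, z = 140 to 190 mm
- sign_edge (a point): centre of the card's top edge (inside the stake), 140 mm up from the stake's foot. The card is 5 mm thick (sign's local x), 150 mm wide (local y, 75 mm either side of the stake) and 65 mm high, z = 75 to 140 mm
- clip_bars (a point): point midway between the clip's two rolled bars when shut, 38 mm above the pin. Bars: 8 mm thick, 34 mm long along local y, 56 mm over the outsides (local x) when shut; wide open 26 mm over the outsides and 44 mm above the pin. Squeezing them together along local x opens the jaws, taking about 1.5 N a bar at first and 6 N wide open
- rail: parking strip for the clip, fixed to the table: a base 90 x 110 x 12 mm with an upright grey-painted metal plate 5 mm thick (local x), 80 mm wide (local y), its top edge 72 mm above the table. Origin at the centre of the underside
- rail_edge (a point): middle of the top edge of the upright plate, 72 mm above the table
- clip: steel spring clip, loose, 52 g, like a large clothes peg. Origin on the pivot pin (8 mm thick, along local y), z up. Two halves, either side in local x, turn equally about the pin: levers go up to two rolled bars, jaws 40 mm wide along y hang down to 36 mm below the pin. At the start it grips the strip's plate, pin resting on its top edge, axes along the strip's, up to 15 mm off the middle
- clip_arm0 (a joint): how far each half of the clip is turned open, rad: 0 when shut on the 5 mm plate, about 0.36 wide open at its springy stop (jaw ends 27 mm apart); the other half turns by the same amount; a spring shuts it
- plate: white melamine plate, 200 mm across, 18 mm high, bystander; origin under its centre
- jar: empty open amber glass jar, 72 mm across, 100 mm high, bystander; origin under its centre
- oil: green glass oil bottle, 60 mm across, 200 mm high, bystander; origin under its centre
- salt: white salt pot, 52 mm across, 50 mm high, bystander; origin under its centre
- ramekin: small white bowl, 64 mm across, 40 mm high, bystander; origin under its centre
- tongs: black nylon tongs lying on the table along local x, about 250 mm long, 22 mm high, bystander; origin at the middle of the underside
- spatula: bamboo spatula lying along local x, about 310 mm long, 8 mm high, bystander; origin on its underside
Mind the look-alikes: they are no part of the job. What is shaped like the clip but blue or red is not meant. What is shaped like the foot but pink is not meant.

How it is judged:
On the way:
1. the sign stands fully home in the steel foot, upright and let go, while the clip is still on its strip (horizontal distance between sign and foot_hole0 below 0.006 m and height (world z) of sign below 0.013 m and angle between sign's own z axis and vertical below 0.1 rad and contact force between the fingers and sign below 0.1 N and distance between clip and rail_edge below 0.03 m), for 0.2 s.
At the end, for the whole second after the job is handed in: Sign home in the foot (6 mm, under 13 mm up, tilt under 0.1 rad). Fingers hold the clip still and open (over 0.25 rad, 2 N), pin 4.5 to 28 mm above the card edge, within 7 mm of its mid-plane and 58 mm of the stake, square within 0.2 rad; clip and fingers not touching the sign (under 0.3 N) (horizontal distance between sign and foot_hole0 below 0.006 m and height (world z) of sign below 0.013 m and angle between sign's own z axis and vertical below 0.1 rad and value of joint clip_arm0 above 0.25 rad and x of clip in the frame of sign between -0.007 and 0.007 m and y of clip in the frame of sign between -0.058 and 0.058 m and z of clip in the frame of sign between 0.1445 and 0.168 m and angle between the z axis of clip and the z axis of sign, either way round below 0.2 rad and angle between the x axis of clip and the x axis of sign, either way round below 0.2 rad and contact force between each of clip, the fingers and sign below 0.3 N and contact force between the fingers and clip above 2 N and linear speed of clip below 0.03 m/s); the arm keeps its last pose, push and grip.
It fails at once if a bystander is pushed over 40 mm from its place (distance of any of plate, jar, oil, salt, ramekin, tongs, spatula from where it was at the start of the episode above 0.04 m).
It fails at once if the jar or the bottle is tipped over (angle between any of jar, oil's own z axis and vertical above 0.5 rad).
It also fails if it takes over 64 s, if anything falls off the work surface, if the arm or the gripper's body presses on something with over 40 N, if the wrist force passes 120 N, or if a joint passes its speed limit or range.

## Robot

A 6-joint arm with a two-finger parallel gripper is mounted at the origin on the work surface. World frame = base frame: x ahead of the robot, y to its left, z up, the work surface at z = 0. Lengths are in m, angles in rad, forces in N, time in s.
With the tool pointing down it reaches from about 0.275 to 0.825 m from the base axis. Payload 4.9 kg.
Tool frame: the origin (TCP) lies midway between the tips of the shut fingers; the grasp point (between the pads) lies 19 mm behind it (grip_point_offset is the distance from the TCP to the grasp point, in m); z points along the fingers, y is the line along which they close (so a half turn about z gives the same grasp; the last joint's range is limited). The gripper opens to 85 mm and grips with 20 to 120 N. Pads are 22 mm wide; open, the fingers measure 114 mm over their backs; the gripper's body (76 mm by 85 mm) begins 54 mm behind the grasp point. The pads swing forward as they close: fully open they stand 13 mm farther back than shut.
Start: joints at [1.003, 0.326, -0.193, 1.052, 0, 1.437], TCP at [0.231, 0.499, 0.199] pointing down, gripper open.
Joint ranges: [-2.65, 2.65], [-0.97, 1.79], [-1.3, 1.35], [-1.93, 2.1], [-1.47, 1.37], [-3.14, 3.14]. Speed limits (rad/s): [2.57, 2.57, 3.14, 3.14, 3.14, 3.14].

## Interface

Orientations are given as a rotation vector (axis times angle).
In Python, from cell import * gives the robot as it stands. Calls block until the motion is done:
- movep(position, orientation): joint-space move of the TCP to a pose.
- move_l(position, velocity=0.15, rot=None, until_force=None): straight line of the TCP; rot=None keeps the orientation; velocity is the mean speed in m/s. With until_force (N) it stops when the force on the tool has changed by that much, and returns True; else False.
- set_joints(angles): joint-space move.
- let_go() and grab(newtons=None): open the fingers fully, or close them until they stop; newtons is the grip in N (None keeps the last).
- sleep(seconds).
- ik(position, orientation): joint angles nearest the present ones, or None.
- get_state(): the state.
- grab_frame(name): name is "scene" or "top"; returns a dict with "img" (420x560x3 uint8, red, green, blue), "fx", "fy", "cx", "cy" (pixels), "cam_to_world" (4x4, takes a point from camera to world coordinates). Camera axes: x right, y down, z forward; pixel columns grow to the right and rows downward; lengths in m; the calibration is good to about 2 mm. A picture is of the moment at which its call begins. There is no depth.
A pose or a line that the arm cannot do raises MotionError and nothing moves.
- sign_off(): hands the job in; it is judged then, once.
Trained networks look in the newest picture that a camera, given by its name, has taken for a name from the list of things; names that differ only in an ending like _2 or _b are one class to them, and where a whole thing is asked for, a point or a joint stands for the part that bears it (a point fixed in the world has none). Each returns a list of dicts, best first, with "score" (0 to 1); they miss things now and then, are a little off and sometimes report something else, mostly with a low value. They report only what shows in the picture. A call takes as long as a camera call. They do not tell look-alikes from the thing itself.
- spot_in(camera, name): "centre" ([column, row] in pixels, amid what is visible of it).
- silhouettes(camera, name): "mask" (420x560 bool, what is visible of it) and "centre" ([column, row] in pixels, amid what is visible of it).
- tip_of(camera, name): "centre" ([column, row] in pixels: a listed point, or the origin of a listed thing).
The state is a dict: "clock": time; "q": joint angles; "joint_velocities": joint speeds; "tau": joint torques, N m; "position": TCP position; "eef_rot": TCP orientation; "contact_force": force on the tool from outside, world axes, zero at the start; "wrist_torque": the same for the moment, N m; "finger_gap": opening from 0.0 (shut) to 1.0 (fully open); "grasp_force": force on a finger pad.
Only numpy, scipy, OpenCV 4.12 (cv2) and the standard library are available. Lean on these libraries where they do the work, as an engineer would, in place of code of your own. Each camera call takes 0.05 s, during which the arm holds its last target. There are 200 camera calls.

## Working session

There is one attempt and no reset: what is moved stays moved. The work goes in short steps, each a Python script; the robot and the scene stay as the last script left them, time stands still between calls to the robot, and variables do not carry over. Pictures are saved under pics/ and viewed, at most 11 in all, crops included, and the job is handed in when it is done.

```bash
mkdir -p pics; ls
python3 - <<'E'
from cell import *
import cv2,numpy as np
for c in ("scene","top"):
    f=grab_frame(c); cv2.imwrite(f"pics/{c}0.png",f["img"][:,:,::-1])
    print(c,f["fx"],f["cx"],f["cy"],np.round(f["cam_to_world"],3).tolist())
    for n in ("store","foot","foot_hole0","sign","sign_edge","clip_bars","rail","rail_edge","clip"):
        print(n,[(np.round(d["centre"],1).tolist(),round(d["score"],2)) for d in tip_of(c,n)])
s=get_state();print(s["clock"],s["position"],s["eef_rot"],s["finger_gap"])
E
```

```text
pics
scene 415.12352498929425 273.80506688485644 210.92035377128974 [[0.192, 0.814, -0.549, 1.203], [0.981, -0.161, 0.104, -0.115], [-0.004, -0.558, -0.83, 1.001], [0.0, 0.0, 0.0, 1.0]]
store [([365.5, 193.3], 0.97), ([259.8, 184.5], 0.47), ([264.1, 225.3], 0.44), ([216.3, 214.4], 0.38)]
foot [([264.2, 239.1], 0.92), ([269.7, 294.5], 0.77), ([367.9, 158.0], 0.45), ([386.9, 257.9], 0.39), ([159.0, 203.9], 0.21)]
foot_hole0 [([277.2, 284.0], 0.94), ([268.1, 226.6], 0.67), ([256.3, 182.1], 0.43)]
sign [([361.2, 196.0], 0.57)]
sign_edge [([369.4, 160.1], 0.94)]
clip_bars [([162.8, 177.6], 0.73), ([156.8, 203.6], 0.66), ([167.3, 257.4], 0.63)]
rail [([161.0, 227.4], 0.87)]
rail_edge [([154.7, 210.1], 0.91)]
clip [([171.0, 259.1], 0.78), ([167.8, 183.5], 0.69), ([162.0, 211.5], 0.58)]
top 411.3374171525852 283.71324919578274 214.55427779003574 [[-0.016, -0.988, 0.154, 0.395], [-1.0, 0.018, 0.014, -0.015], [-0.016, -0.154, -0.988, 1.511], [0.0, 0.0, 0.0, 1.0]]
store []
foot [([293.4, 174.4], 0.93), ([291.2, 218.9], 0.69)]
foot_hole0 [([290.7, 213.2], 0.95)]
sign [([208.0, 241.1], 0.44), ([374.9, 237.7], 0.28)]
sign_edge [([197.8, 238.7], 0.57)]
clip_bars [([364.1, 276.5], 0.72), ([373.1, 237.7], 0.58), ([199.6, 235.6], 0.39), ([293.1, 214.4], 0.2)]
rail [([370.5, 243.2], 0.81)]
rail_edge [([375.2, 235.9], 0.88)]
clip [([371.3, 236.8], 0.68), ([364.6, 205.4], 0.67), ([365.7, 273.8], 0.53)]
1.0 [0.23114957 0.49907317 0.19939185] [-6.76012778e-01 -3.06797454e+00  5.81181401e-06] 0.9998447116261433
```

View pics/scene0.png

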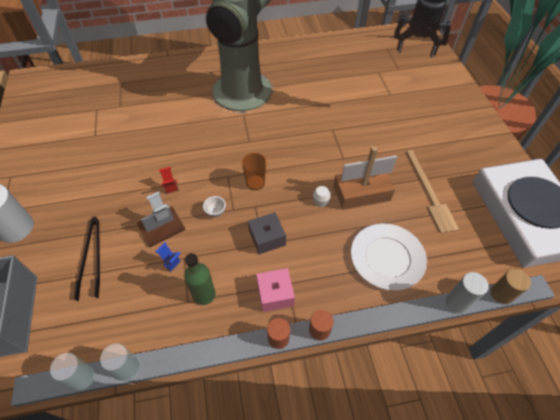

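View pics/top0.png

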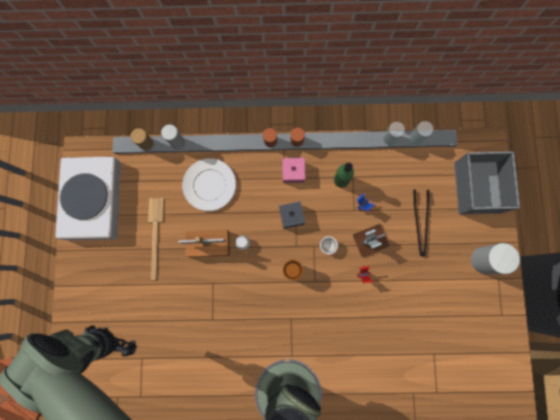

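```bash
cat > h.py <<'E'
from cell import *
import cv2,numpy as np
from scipy.optimize import minimize
from scipy.spatial.transform import Rotation as R
def proj(f,P):
    T=np.linalg.inv(f["cam_to_world"]); p=P@T[:3,:3].T+T[:3,3]
    return np.c_[f["fx"]*p[:,0]/p[:,2]+f["cx"],f["fy"]*p[:,1]/p[:,2]+f["cy"]]
def ray_z(f,px,z):
    M=np.array(f["cam_to_world"]);d=M[:3,:3]@[(px[0]-f["cx"])/f["fx"],(px[1]-f["cy"])/f["fy"],1]
    o=M[:3,3];return o+d*(z-o[2])/d[2]
def box(x0,x1,y0,y1,z0,z1): return np.array([[x,y,z] for x in(x0,x1) for y in(y0,y1) for z in(z0,z1)])
def render(f,boxes,x,S=4):
    im=np.zeros((420*S,560*S),np.uint8);c,s=np.cos(x[2]),np.sin(x[2])
    for b in boxes:
        P=b@np.array([[c,-s,0],[s,c,0],[0,0,1]]).T+[x[0],x[1],0]
        h=cv2.convexHull(((proj(f,P)+.5)*S-.5).astype(np.float32))
        cv2.fillPoly(im,[np.round(h*16).astype(np.int32)],255,shift=4)
    return cv2.resize(im,(560,420),interpolation=cv2.INTER_AREA)/255.
def fit(fm,boxes,xy,yaws=np.arange(-.8,.8,.2)):
    def cost(x): return sum(np.abs(render(f,boxes,x)-m)[w].sum()/m.sum() for f,m,w in fm)
    best=None
    for y in yaws:
        s=[xy[0],xy[1],y]
        r=minimize(cost,s,method="Nelder-Mead",options=dict(initial_simplex=np.array([s,[s[0]+.01,s[1],y],[s[0],s[1]+.01,y],[s[0],s[1],y+.15]]),xatol=1e-4,fatol=1e-4,maxiter=80))
        if best is None or r.fun<best.fun: best=r
    return best.x,best.fun
FOOT=[box(-.04,.04,-.04,.04,0,.055)]
def signb(z): return [box(-.0025,.0025,-.075,.075,z+.075,z+.14),box(-.007,.007,-.007,.007,z+.05,z+.19)]
STORE=[box(-.045,.045,-.075,.075,0,.055)]
RAIL=[box(-.045,.045,-.055,.055,0,.012),box(-.0025,.0025,-.04,.04,0,.072)]
E
cat > m.py <<'E'
from h import *
F={c:grab_frame(c) for c in("scene","top")}
px={"foot":{"scene":(267,231),"top":(292,214)},"store":{"scene":(365,190),"top":(207,243)},"sign":{"scene":(368,168),"top":(201,240)},"rail":{"scene":(161,227),"top":(371,241)},"clip":{"scene":(157,208),"top":(373,237)}}
M={}
for n in px:
    for c in F:
        l=[d for d in silhouettes(c,n) if np.hypot(*(np.array(d["centre"])-px[n][c]))<18]
        print(n,c,[(np.round(d["centre"],1),d["mask"].sum(),round(d["score"],2)) for d in l])
        M[n,c]=l[0]["mask"] if l else np.zeros((420,560),bool)
np.savez("m.npz",**{n+"_"+c:m for (n,c),m in M.items()})
A=np.ones((420,560),bool)
def go(n,boxes,others=()):
    fm=[]
    for c in F:
        m=M[n,c]
        if m.sum()<30: print("skip",n,c);continue
        w=A.copy()
        for o in others: w&=~cv2.dilate(M[o,c].astype(np.uint8),np.ones((3,3))).astype(bool)
        fm.append((F[c],m.astype(float),w))
    g=np.mean([ray_z(f,px[n][c],.05 if n!="sign" else .1)[:2] for c,f in F.items()],0)
    yaws=np.arange(-.8,.8,.2) if n=="foot" else np.arange(-1.6,1.6,.2)
    x,c=fit(fm,boxes,g,yaws); print(n,np.round(g,3),np.round(x,4),c)
    for t in fm:
        x,c=fit([t],boxes,x[:2],[x[2]]);print("   single",np.round(x,4),round(c,3))
go("foot",FOOT);go("store",STORE,["sign"]);go("sign",signb(.008));go("rail",RAIL,["clip"])
for n,z in(("foot_hole0",.055),("sign_edge",.148),("rail_edge",.072),("clip_bars",.11),("clip",.072)):
    for c in F:
        print(n,c,[(np.round(ray_z(F[c],d["centre"],z)[:2],4),round(d["score"],2)) for d in tip_of(c,n)])
v=np.zeros((420,560,3),np.uint8)
o=F["scene"]["img"][:,:,::-1];t=F["top"]["img"][:,:,::-1]
a=cv2.resize(o[175:245,120:200],None,fx=5,fy=5,interpolation=3);b=cv2.resize(t[205:275,335:415],None,fx=5,fy=5,interpolation=3)
cv2.imwrite("pics/clip1.png",np.hstack([a,b]))
E
python3 m.py
```

```text
foot scene [(array([268.7, 229.1]), np.int64(1120), 0.58)]
foot top []
store scene [(array([363.3, 190.7]), np.int64(1516), 0.72)]
store top [(array([207.5, 244.1]), np.int64(1005), 0.77)]
sign scene [(array([366.5, 170.2]), np.int64(1043), 0.81)]
sign top []
rail scene [(array([159.5, 224.2]), np.int64(989), 0.9)]
rail top []
clip scene [(array([156.9, 207.5]), np.int64(386), 0.64)]
clip top [(array([373.6, 237.3]), np.int64(161), 0.47)]
skip foot top
foot [ 0.629 -0.025] [ 0.625  -0.0266  0.1839] 0.033368347338935574
   single [ 0.625  -0.0266  0.1839] 0.033
store [0.539 0.277] [0.5254 0.2817 0.0254] 0.2526983248175286
   single [0.5259 0.279  0.0346] 0.027
   single [0.5257 0.2844 0.0164] 0.194
skip sign top
sign [0.523 0.289] [0.527  0.2778 0.0211] 0.06494087567913072
   single [0.527  0.2778 0.0211] 0.065
skip rail top
rail [ 0.544 -0.303] [ 0.5302 -0.3148  0.3561] 0.05682507583417593
   single [ 0.5302 -0.3148  0.3561] 0.057
foot_hole0 scene [(array([ 0.6288, -0.0335]), 0.57), (array([ 0.6578, -0.0235]), 0.54)]
foot_hole0 top [(array([ 0.7866, -0.0354]), 0.71), (array([ 0.6263,
[... 157 characters left out ...]
e scene [(array([ 0.5323, -0.314 ]), 0.56), (array([ 0.532 , -0.2955]), 0.36), (array([0.5772, 0.2549]), 0.18)]
rail_edge top [(array([ 0.5321, -0.3059]), 0.72)]
clip_bars scene [(array([ 0.4463, -0.2735]), 0.84), (array([ 0.6869, -0.2841]), 0.8), (array([ 0.5513, -0.3163]), 0.74), (array([ 0.532 , -0.3002]), 0.64)]
clip_bars top [(array([ 0.5192, -0.3005]), 0.66), (array([ 0.4095, -0.2693]), 0.58), (array([ 0.6479, -0.2782]), 0.5), (array([0.5467, 0.4585]), 0.35)]
clip scene [(array([ 0.676 , -0.2817]), 0.93), (array([ 0.5209, -0.3047]), 0.84), (array([ 0.4375, -0.2752]), 0.71)]
clip top [(array([ 0.5339, -0.3053]), 0.75), (array([ 0.6436, -0.27  ]), 0.7), (array([ 0.4022, -0.2696]), 0.57)]
```

View pics/clip1.png

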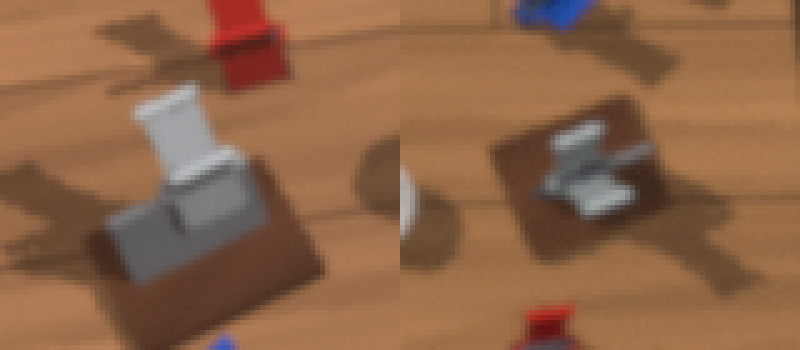

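```bash
cat > top.py <<'E'
from h import *
# foot top face from dark pixels in top view, direct seg
f=grab_frame("top");g=cv2.cvtColor(f["img"],cv2.COLOR_RGB2HSV)
m=((g[...,2]<90)&(g[...,1]<130)).astype(np.uint8);n,l,st,ce=cv2.connectedComponentsWithStats(m)
k=min(range(1,n),key=lambda i:np.hypot(*(ce[i]-(292,214)))+(1e3 if st[i,4]<100 else 0))
print(st[k],ce[k]);m=(l==k)
print(fit([(f,m.astype(float),np.ones_like(m))],FOOT,(.625,-.0266),[.18]))
f=grab_frame("scene");g=cv2.cvtColor(f["img"],cv2.COLOR_RGB2HSV)
m=((g[...,2]<90)&(g[...,1]<130)).astype(np.uint8);n,l,st,ce=cv2.connectedComponentsWithStats(m)
k=min(range(1,n),key=lambda i:np.hypot(*(ce[i]-(267,231)))+(1e3 if st[i,4]<100 else 0))
print(st[k],ce[k]);m=(l==k)
print(fit([(f,m.astype(float),np.ones_like(m))],FOOT,(.625,-.0266),[.18]))
E
python3 top.py
```

```text
[283 208  22  21 126] [294.6031746  222.32539683]
(array([ 0.61490037, -0.02529091,  0.1457236 ]), np.float64(3.2918456271397445))
[248 215  38  39 920] [265.94782609 233.5673913 ]
(array([ 0.62843876, -0.02808236,  0.11557059]), np.float64(0.22963341858482522))
```

```bash
cat >> h.py <<'E'
def down(yaw):  # tool z down, tool y along local x at yaw
    c,s=np.cos(yaw),np.sin(yaw)
    return R.from_matrix(np.array([[-s,c,0],[c,s,0],[0,0,-1]]).T).as_rotvec()
def st(): 
    s=get_state();print("t%.1f"%s["clock"],np.round(s["position"],4),"gap%.3f"%s["finger_gap"],"gf%.1f"%s["grasp_force"],np.round(s["contact_force"],1),np.round(s["wrist_torque"],2))
    return s
E
python3 - <<'E'
from h import *
r=down(.025)
movep([.526,.279,.30],r); print(get_state()["q"])
move_l([.526,.279,.160],.15); grab(40); st()
move_l([.526,.279,.235],.1); st()
r=down(.184)
movep([.626,-.027,.30],r)
st()
f=grab_frame("scene");g=grab_frame("top")
i=np.hstack([cv2.resize(f["img"][100:260,200:340],None,fx=2.8,fy=2.8,interpolation=3),cv2.resize(g["img"][150:310,230:350],None,fx=2.8,fy=2.8,interpolation=3)])
cv2.imwrite("pics/s2.png",i[:,:,::-1])
for c,fr in(("scene",f),("top",g)):
  for d in silhouettes(c,"sign")[:2]:
    print(c,d["centre"],d["mask"].sum(),d["score"])
    if d["mask"].sum()>100: print(fit([(fr,d["mask"].astype(float),np.ones((420,560),bool))],[signb(.148)[0],box(-.007,.007,-.007,.007,.148,.148+.145)],(.626,-.027),[.184]))
E
```

```text
[3.65288763e-01 3.73518856e-01 1.30075856e-01 1.32819459e+00
 4.52162967e-04 1.90939845e+00]
t5.4 [0.5263 0.2791 0.1603] gap0.145 gf39.1 [0.  0.1 2.4] [ 0.01  0.02 -0.02]
t6.3 [0.5256 0.2788 0.2342] gap0.142 gf39.0 [ 0.3  0.3 -0.1] [-0.02  0.01  0.01]
t7.5 [ 0.6257 -0.026   0.2995] gap0.145 gf39.0 [-0.2  0.5 -0.8] [0.03 0.08 0.02]
scene [259.8, 183.5] 1425 0.83
(array([ 0.62601317, -0.02426617,  0.19799462]), np.float64(0.10009769521843827))
```

View pics/s2.png

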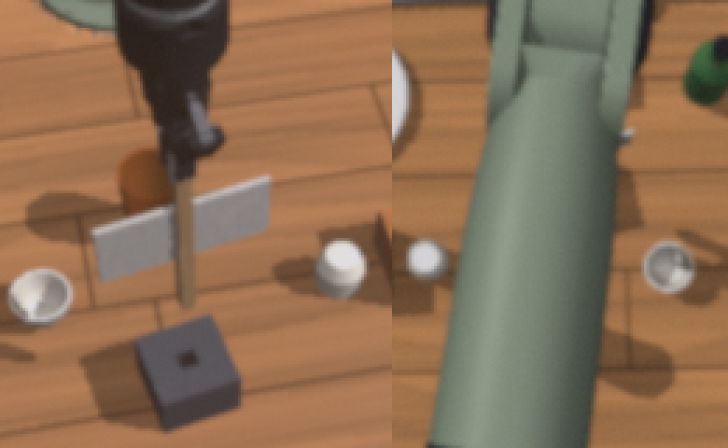

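Run:
```python
from h import *
f=grab_frame("scene")
W=np.ones((420,560),bool)
# hole: dark blob in foot top
g=f["img"].sum(2).astype(float)
roi=g[222:234,260:274]; t=np.clip(np.median(roi)-25-roi,0,None); yy,xx=np.mgrid[222:234,260:274]
print("hole px",(t*xx).sum()/t.sum(),(t*yy).sum()/t.sum(),ray_z(f,((t*xx).sum()/t.sum(),(t*yy).sum()/t.sum()),.055)); print(roi.astype(int))
d=[d for d in silhouettes("scene","foot") if abs(d["centre"][0]-268)<12 and abs(d["centre"][1]-229)<12]
for e in d: print("foot",e["centre"],e["score"],fit([(f,e["mask"].astype(float),W)],FOOT,(.625,-.027),[.18]))
move_l([.6255,-.0285,.230],.15); s=st()
f=grab_frame("scene")
for d in silhouettes("scene","sign")[:1]:
    print(d["centre"],d["mask"].sum(),d["score"])
    z=s["position"][2]-.152
    b=[signb(z)[0],box(-.007,.007,-.007,.007,z,z+.145)]
    print(fit([(f,d["mask"].astype(float),W)],b,(.626,-.028),[.184]))
i=cv2.resize(f["img"][150:260,200:340],None,fx=5.4,fy=5.4,interpolation=3)
cv2.imwrite("pics/s3.png",i[:,:,::-1])
```

```text
hole px 266.74773485932286 227.84358607534574 [ 0.62705797 -0.02516683  0.055     ]
[[264 267 264 264 264 265 267 262 267 263 264 266 266 263]
 [268 267 268 266 264 265 265 263 254 260 265 264 267 265]
 [269 267 265 265 262 259 259 245 237 251 264 266 266 263]
 [264 268 260 254 244 232 224 208 199 229 256 263 266 264]
 [266 261 252 234 213 200 188 168 163 198 243 261 265 269]
 [264 261 246 216 192 175 162 153 152 174 224 251 268 265]
 [263 267 253 223 192 163 154 148 151 159 201 253 265 266]
 [265 263 263 239 195 160 158 156 161 174 204 241 264 270]
 [263 260 263 247 216 185 184 192 202 217 235 250 265 267]
 [267 265 268 258 237 220 223 240 244 255 264 267 268 268]
 [270 264 265 268 258 248 258 261 265 263 268 269 271 274]
 [268 269 271 266 266 263 266 269 270 269 271 269 271 273]]
foot [266.5, 231.7] 0.65 (array([ 0.62403572, -0.02622489,  0.18569624]), np.float64(0.029757785467128026))
t8.4 [ 0.6258 -0.0285  0.2306] gap0.142 gf39.0 [ 0.3 -1.  -0.6] [ 0.01 -0.   -0.07]
[262.7, 201.0] 1123 0.81
(array([ 0.62451694, -0.02752965,  0.18871468]), np.float64(0.09900302062053673))
```

View pics/s3.png

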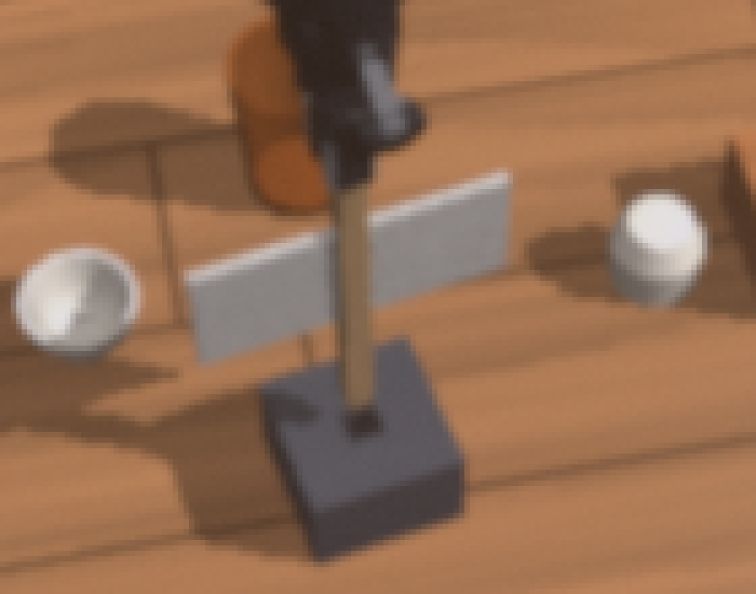

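Run:
```python
from h import *
c=np.array([.626,-.0271])
offs=[(0,0)]+[(r*np.cos(a),r*np.sin(a)) for r in(.002,.0035) for a in np.arange(0,6.2,np.pi/3)]
for o in offs:
    p=c+o
    move_l([*p,.211],.1)
    hit=move_l([*p,.195],.04,until_force=6)
    z=get_state()["position"][2]
    print(np.round(o,4),hit,z)
    if z<.199: break
s=st()
hit=move_l([*p,.158],.05,until_force=10); print(hit); s=st()
```

```text
[0 0] True 0.20091226852551172
[0.002 0.   ] True 0.20115105200143812
[0.001  0.0017] True 0.2010178048706766
[-0.001   0.0017] False 0.19461811880752392
t11.2 [ 0.6248 -0.0253  0.1946] gap0.143 gf39.0 [-0.2 -0.3 -1.8] [-0.01  0.02 -0.  ]
True
t11.8 [ 0.625  -0.0254  0.1602] gap0.138 gf39.6 [-1.   0.6  4.2] [-0.    0.03  0.03]
```

Run:
```python
from h import *
p=get_state()["position"]
let_go(); sleep(.2); move_l([p[0],p[1],.26],.15); 
movep([.53,-.31,.28],down(.356)); s=st()
W=np.ones((420,560),bool)
F={c:grab_frame(c) for c in("scene","top")}
f=F["scene"]
for d in silhouettes("scene","sign")[:1]:
    b=signb(.008)
    print("sign",d["centre"],d["score"],fit([(f,d["mask"].astype(float),W)],b,(.625,-.026),[.184]))
for n,z in(("rail_edge",.072),("clip_bars",.11),("clip",.072),("sign_edge",.148)):
    for c in F: print(n,c,[(np.round(ray_z(F[c],d["centre"],z)[:2],4),round(d["score"],2)) for d in tip_of(c,n)])
cv2.imwrite("pics/s4.png",cv2.resize(f["img"][120:270,120:320],None,fx=4,fy=4,interpolation=3)[:,:,::-1])
```

```text
t14.7 [ 0.5303 -0.309   0.2796] gap0.998 gf0.0 [ 0.4 -0.1 -0.6] [-0.02  0.05 -0.01]
rail_edge scene [(array([ 0.5298, -0.3099]), 0.87)]
rail_edge top [(array([ 0.5388, -0.3031]), 0.96)]
clip_bars scene [(array([ 0.5229, -0.2965]), 0.92), (array([ 0.6908, -0.2752]), 0.82), (array([ 0.4419, -0.276 ]), 0.74), (array([ 0.8102, -0.2004]), 0.36)]
clip_bars top [(array([ 0.6444, -0.2801]), 0.64), (array([ 0.4091, -0.2528]), 0.48), (array([ 0.5287, -0.304 ]), 0.44)]
clip scene [(array([ 0.6778, -0.2768]), 0.93), (array([ 0.5253, -0.2995]), 0.86), (array([ 0.4403, -0.279 ]), 0.56)]
clip top [(array([ 0.5353, -0.3026]), 0.73), (array([ 0.6426, -0.2816]), 0.61), (array([ 0.4056, -0.2684]), 0.55), (array([0.5177, 0.1643]), 0.29)]
sign_edge scene [(array([ 0.6266, -0.0283]), 0.56), (array([ 0.5662, -0.2873]), 0.41)]
sign_edge top [(array([ 0.6308, -0.0131]), 0.57)]
```

View pics/s4.png

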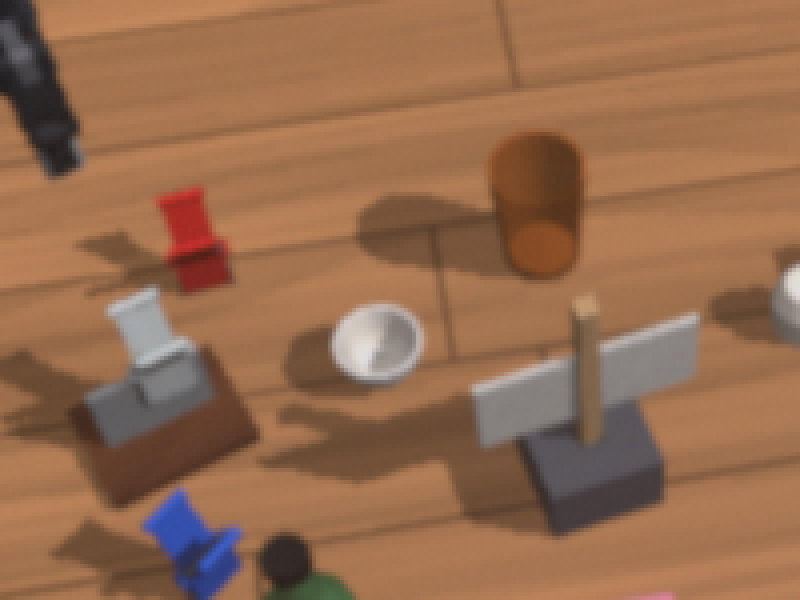

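Run:
```python
from h import *
f=grab_frame("scene")
a=ray_z(f,(153,194.3),.112);b=ray_z(f,(161.3,207.3),.112);print(a,b,np.linalg.norm(a-b),(a+b)/2,np.arctan2(*(b-a)[1::-1]))
u=np.array([np.cos(.356),np.sin(.356)]);v=np.array([-u[1],u[0]])
for p in((a+b)/2,): print((p[:2]-[.5302,-.3148])@u,(p[:2]-[.5302,-.3148])@v)
W=np.ones((420,560),bool)
for n in("rail","clip"):
  for d in silhouettes("scene",n)[:3]:
    if n=="rail": 
        w=W.copy(); 
        w[183:222,145:178]=False
        print(n,fit([(f,d["mask"].astype(float),w)],RAIL,(.53,-.314),[.356]))
    elif np.hypot(*(np.array(d["centre"])-(157,207)))<15:
        B=[box(-.028,-.02,-.017,.017,.106,.114),box(.02,.028,-.017,.017,.106,.114)]
        for s in(-1,1):
            B.append(np.array([[s*.022,y,.11] for y in(-.015,.015)]+[[s*.028,y,.107] for y in(-.015,.015)]+[[0,y,.072] for y in(-.015,.015)]+[[s*.004,y,.070] for y in(-.015,.015)]))
        B.append(box(-.007,.007,-.02,.02,.036,.072))
        print(n,fit([(f,d["mask"].astype(float),W)],B,(.526,-.3035),[.356]))
for d in silhouettes("scene","sign")[:2]:
    print("sign",d["centre"],d["score"],fit([(f,d["mask"].astype(float),W)],signb(.008),(.625,-.026),[.184]))
```

```text
[ 0.50013011 -0.30803281  0.112     ] [ 0.54678113 -0.28819333  0.112     ] 0.05069440083182027 [ 0.52345562 -0.29811307  0.112     ] 0.4021030657780165
-0.0005056360312628494 0.0179912399019275
rail (array([ 0.52996561, -0.3142    ,  0.38345085]), np.float64(0.03089697861820378))
rail (array([ 0.44972369, -0.30904645,  0.7518921 ]), np.float64(1.0765329114530897))
rail (array([ 0.44972369, -0.30904645,  0.7518921 ]), np.float64(1.1988688741061864))
clip (array([ 0.52361344, -0.30101977,  0.34675002]), np.float64(0.16995011022160342))
sign [262.8, 216.2] 0.79 (array([ 0.62423981, -0.02516361,  0.19587066]), np.float64(0.10710082548395816))
sign [268.7, 237.4] 0.26 (array([ 0.69066108, -0.01980164,  0.57089605]), np.float64(0.746488413547237))
```

Run:
```python
from h import *
r=down(.365); x,y=.524,-.3005
movep([x,y,.20],r); print(move_l([x,y,.091],.12,until_force=8)); st()
grab(20); sleep(.3); s=st()
f=grab_frame("scene"); a=f["img"][150:250,100:220]
move_l([x,y,.20],.08); st()
b=grab_frame("scene")["img"][130:230,100:220]
cv2.imwrite("pics/s5.png",cv2.resize(np.hstack([a,b]),None,fx=3.3,fy=3.3,interpolation=3)[:,:,::-1])
```

```text
False
t16.9 [ 0.5247 -0.301   0.092 ] gap0.999 gf0.0 [-0.2 -0.4  0.3] [ 0.01 -0.06 -0.03]
t18.0 [ 0.524  -0.3005  0.091 ] gap0.002 gf0.0 [0.4 0.1 0.5] [-0.   -0.08  0.01]
t19.6 [ 0.5237 -0.3003  0.1994] gap0.001 gf0.0 [ 0.5  0.2 -0. ] [ 0.01  0.07 -0.03]
```

View pics/s5.png

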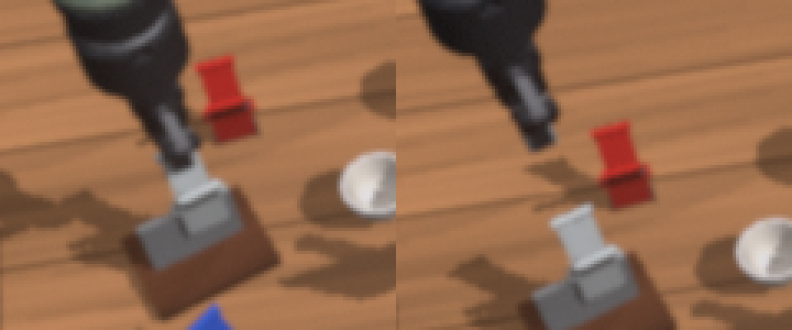

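Run:
```python
from h import *
let_go(); s=st(); Rm=R.from_rotvec(s["eef_rot"]).as_matrix(); print(np.round(Rm,3), s["q"])
f=grab_frame("scene"); p=s["position"]
P=[p,p+[0,0,.013]+0.0425*Rm[:,1],p+[0,0,.013]-.0425*Rm[:,1],[.524,-.3005,.091],[.524,-.3005,.072],[.524,-.3005,.11]]
q=proj(f,np.array(P));print(np.round(q,1))
im=f["img"].copy()
c=cv2.resize(im[100:250,80:280],None,fx=4,fy=4,interpolation=3)
for k,(a,b) in enumerate(q): cv2.circle(c,(int((a-80+.5)*4),int((b-100+.5)*4)),3,[(255,0,0),(0,255,0),(0,255,0),(255,255,0),(255,0,255),(0,255,255)][k],-1)
cv2.imwrite("pics/s6.png",c[:,:,::-1])
```

```text
t20.4 [ 0.524  -0.3005  0.2   ] gap1.003 gf0.0 [-0.2  0.2 -0.2] [-0.01 -0.    0.02]
[[-0.357  0.934  0.   ]
 [ 0.934  0.357 -0.   ]
 [-0.    -0.    -1.   ]] [-6.42842861e-01  4.26631107e-01 -4.10722812e-02  1.10303633e+00
 -3.95246161e-05  5.62963354e-01]
[[147.6 180.3]
 [153.1 188.8]
 [139.7 165.6]
 [158.1 205.6]
 [159.7 209.6]
 [156.4 201.5]]
```

View pics/s6.png

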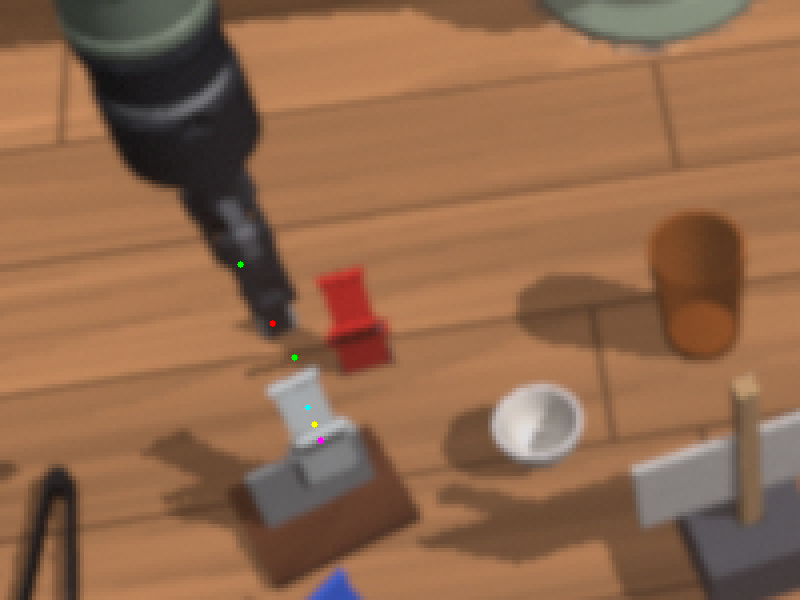

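Run:
```python
from h import *
x,y=.524,-.3005
print(move_l([x,y,.074],.12,until_force=8)); st()
grab(20); sleep(.2); s=st()
f=grab_frame("scene"); a=f["img"][150:250,100:220]
if s["finger_gap"]>.1: move_l([x,y,.19],.08); st()
b=grab_frame("scene")["img"][130:230,100:220]
cv2.imwrite("pics/s7.png",cv2.resize(np.hstack([a,b]),None,fx=3.3,fy=3.3,interpolation=3)[:,:,::-1])
```

```text
False
t21.6 [ 0.5246 -0.3009  0.0748] gap0.999 gf0.0 [ 0.6 -0.1  0.6] [-0.04  0.02  0.01]
t22.4 [ 0.5258 -0.3017  0.0766] gap0.272 gf19.6 [-0.4  0.1 11. ] [ 0.14  0.12 -0.04]
t24.1 [ 0.5237 -0.3003  0.1894] gap0.270 gf19.7 [-0.7 -0.  -0.4] [-0.01  0.04 -0.02]
```

View pics/s7.png

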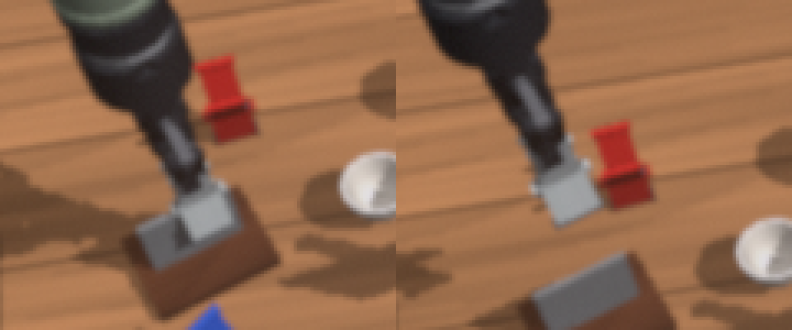

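Run:
```python
from h import *
a=.187; u=np.array([np.cos(a),np.sin(a)]); v=np.array([-u[1],u[0]])
t=np.array([.6247,-.0254])-.042*v; print(t)
move_l([.524,-.3005,.30],.15)
movep([*t,.30],down(a)); move_l([*t,.225],.12); s=st()
f=grab_frame("scene"); p=s["position"]
pin=np.array([*p[:2],p[2]-.005])
B=[]
for sy in(-.02,.02):
  for sx in(-.0135,.0135): B.append(pin+np.r_[sx*u+sy*v,-.036])
for sy in(-.017,.017):
  for sx in(-.013,.013): B.append(pin+np.r_[sx*u+sy*v,.044])
q=proj(f,np.array(B))
c=cv2.resize(f["img"][130:250,200:320],None,fx=5,fy=5,interpolation=3)
for k,(x,y) in enumerate(q): cv2.circle(c,(int((x-200+.5)*5),int((y-130+.5)*5)),3,(255,0,0) if k<4 else (0,255,0),-1)
cv2.imwrite("pics/s8.png",c[:,:,::-1])
print([(np.round(d["centre"],1),d["score"]) for d in tip_of("scene","clip")], proj(f,pin[None]))
```

```text
[ 0.63250831 -0.06666779]
t26.8 [ 0.6329 -0.0673  0.2258] gap0.274 gf19.7 [ 0.3 -0.5 -0.4] [-0.05  0.02  0.01]
[(array([172. , 258.2]), 0.84), (array([249.3, 196.3]), 0.68), (array([266.8, 208.8]), 0.22), (array([322.3, 198.9]), 0.21)] [[248.12449326 195.53548546]]
```

View pics/s8.png

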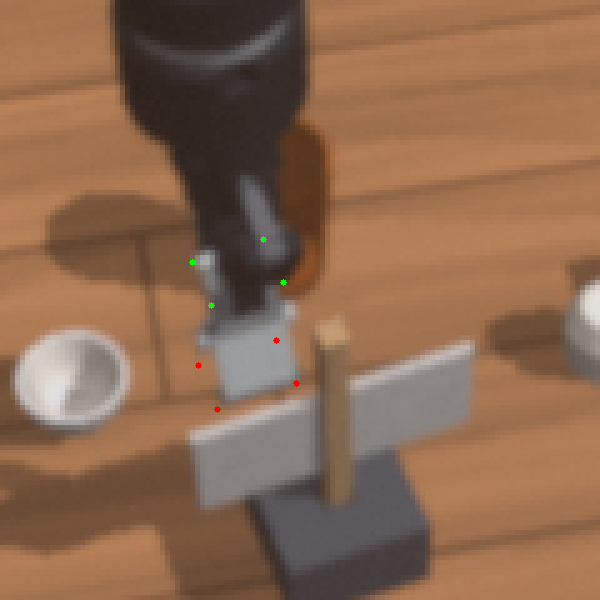

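Run:
```python
from h import *
s=get_state()["position"]
print(move_l([.6325,-.0667,.168],.05,until_force=4)); sleep(.4); s=st()
f=grab_frame("scene")
cv2.imwrite("pics/s9.png",cv2.resize(f["img"][140:240,200:320],None,fx=5.5,fy=5.5,interpolation=3)[:,:,::-1])
print([(np.round(d["centre"],1),d["score"]) for d in tip_of("scene","clip")], proj(f,np.array([[.6325,-.0667,.164]])))
W=np.ones((420,560),bool)
```

```text
False
t28.6 [ 0.6325 -0.0667  0.1681] gap0.272 gf19.7 [ 0.4 -0.1 -0.7] [-0.05 -0.04 -0.02]
[(array([165.7, 182.7]), 0.86), (array([170.3, 259.5]), 0.85), (array([248.3, 210.4]), 0.72), (array([153.6, 211.3]), 0.25)] [[249.62326918 209.08957683]]
```

View pics/s9.png

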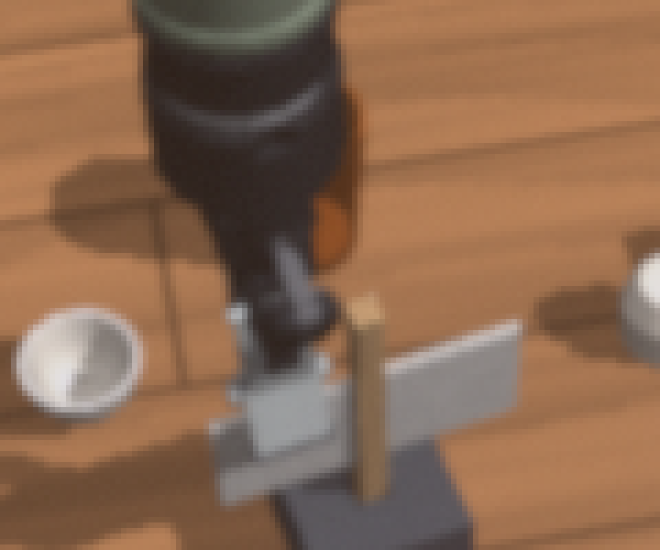

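```bash
python3 -c "
from cell import *
print(sign_off())"
```

```text
the job is handed in; nothing more can be done
None
```

I handed the job in: the sign stands home in the steel foot, and the grey clip is held open astride the card's top edge beside the stake, with no contact force felt; I don't have the judge's verdict.

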